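# Lock out the control box and hold its cover in line for the screws

## Task

Take the yellow key from its wooden stand, push it fully home into the red key switch on the grey control box, turn it clockwise (seen from above) to the stop and leave it there. Only then pick up the blue cover plate by its handle and finish holding it level and still about 15 mm above the open bay of the box, touching nothing but your gripper, with its four screw holes straight over the four threaded brass holes (either way round is fine) so a colleague can start the screws: do not set it down or let go. Leave the camera tripod, screw pot, screwdriver and power supply where they are.

Things in the scene. Friction and masses are not known exactly. Their poses are not given: they have to be found in the camera images.
- box: Grey control box fixed to the bench, its place and yaw vary. Origin: bench level under the centre of its open-topped bay, which measures 110 mm along the box's x, 140 mm along y and is 60 mm high (4 mm walls). Beyond the bay's -y side a solid shoulder, 40 mm high, 110 mm along x, reaches to y = -134 mm and carries the key switch at x = 0, y = -102 mm. z up.
- thread0 (a point): Threaded brass hole 0 in a corner boss of the box, 7 mm dark hole in a 17 mm boss; the point is at the hole's mouth, level with the rim 60 mm above the bench, at box x = 43, y = 58 mm.
- thread1 (a point): Threaded brass hole 1 in a corner boss of the box, 7 mm dark hole in a 17 mm boss; the point is at the hole's mouth, level with the rim 60 mm above the bench, at box x = -43, y = 58 mm.
- thread2 (a point): Threaded brass hole 2 in a corner boss of the box, 7 mm dark hole in a 17 mm boss; the point is at the hole's mouth, level with the rim 60 mm above the bench, at box x = -43, y = -58 mm.
- thread3 (a point): Threaded brass hole 3 in a corner boss of the box, 7 mm dark hole in a 17 mm boss; the point is at the hole's mouth, level with the rim 60 mm above the bench, at box x = 43, y = -58 mm.
- switch_slot (a point): Centre of the mouth of the key slot in the top of the switch rotor (red ring, 46 mm across, steel centre), 68 mm above the bench. z up; turns with the rotor. Slot 18.4 mm long along this point's x, 8.4 mm wide along its y, 26 mm deep with a small chamfer; the key fits either way round.
- switch (a joint): Angle of the key switch: 0 to 1.35 rad, growing clockwise seen from above (against the yaw of its point); starts between 0 and 0.25, mechanical stop at 1.35 (locked out). At 0 the slot's long side lies along the box's x. Friction about 0.05 N m, stays where it is left; the key has about 0.15 rad of play in the slot.
- key_grip (a point): Centre of the yellow bow (flat grip) of the key, 34 mm wide along its x, 10 mm thick along its y, 34 mm tall; z up. The bow's lower edge is 10 mm above the shoulder, a yellow collar 24 x 10 mm whose underside is 27 mm below this point; below the shoulder is the steel blade, 16 mm (x) by 6 mm (y), 22 mm long, tapered to 13 x 4 mm over its last 4 mm. The key stands upright in the stand, shoulder on its top; key about 60 g.
- key_tip (a point): Lower end of the key's blade, 49 mm below the centre of the bow. With the key fully home in the switch it lies 22 mm below the slot's mouth.
- stand: Wooden key stand fixed to the bench, 60 x 60 x 40 mm, origin under its centre, with a slot like the switch's in its top that holds the key. It and the cover plate may change sides.
- cover_grip (a point): Centre of the handle bar of the loose blue cover plate. Bar 12 mm wide along the cover's x, 12 mm tall, 92 mm long along its y, on two posts at y = -40 and +40 mm (68 mm clear between them); this point is 34 mm above the plate's underside. Plate 110 mm (x) by 140 mm (y), 5 mm thick, 0.25 to 0.4 kg; it starts flat on the bench. z up.
- cover: The same cover plate; origin at the centre of its underside, axes as its handle's point.
- hole0 (a point): Screw hole 0 of the cover, 11 mm across, at the plate's underside, at cover x = 43, y = 58 mm.
- hole1 (a point): Screw hole 1 of the cover, 11 mm across, at the plate's underside, at cover x = -43, y = 58 mm.
- hole2 (a point): Screw hole 2 of the cover, 11 mm across, at the plate's underside, at cover x = -43, y = -58 mm.
- hole3 (a point): Screw hole 3 of the cover, 11 mm across, at the plate's underside, at cover x = 43, y = -58 mm.
- tripod: Bystander: mini tripod with a black camera bar, about 90 mm across and 116 mm tall; origin under its centre at bench level. Leave it alone.
- screwpot: Bystander: small open metal pot, 64 mm across, 35 mm tall; origin under its centre.
- driver: Bystander: orange-handled screwdriver lying on the bench beyond the box.
- psu: Bystander: black power supply block, 70 x 100 x 35 mm, origin under its centre.
There are look-alikes about, which are no part of the job. Leave any purple look-alike of the part that bears key_grip alone.

How it is judged:
On the way, in this order (a step that is already met when the one before it is completed fails the run):
1. the key is fully home in the switch (z of key_tip in the frame of switch_slot below -0.016 m and horizontal distance between key_tip and switch_slot below 0.005 m), for 0.1 s.
2. the switch is turned clockwise to its stop by the key (all of step 1 and value of joint switch above 1.2 rad), for 0.1 s.
3. the cover is lifted off the bench, after the lock-out (height (world z) of cover above 0.03 m), for 0.1 s.
At the end, for the whole second after the job is handed in: Switch past 1.2 rad with the key in (tip 16 mm or more below the slot mouth, within 5 mm of its axis). Cover held by the fingers, still (under 20 mm/s), clear of the box, each hole within 4 mm horizontally of a threaded hole and 4 to 30 mm above the rim (all of step 2 and ((horizontal distance between hole0 and thread0 below 0.004 m and horizontal distance between hole1 and thread1 below 0.004 m and horizontal distance between hole2 and thread2 below 0.004 m and horizontal distance between hole3 and thread3 below 0.004 m) or (horizontal distance between hole0 and thread2 below 0.004 m and horizontal distance between hole1 and thread3 below 0.004 m and horizontal distance between hole2 and thread0 below 0.004 m and horizontal distance between hole3 and thread1 below 0.004 m)) and z of hole0 in the frame of box between 0.064 and 0.09 m and z of hole1 in the frame of box between 0.064 and 0.09 m and z of hole2 in the frame of box between 0.064 and 0.09 m and z of hole3 in the frame of box between 0.064 and 0.09 m and linear speed of cover below 0.02 m/s and angular speed of cover below 0.15 rad/s and contact force between cover and box below 0.1 N and contact force between the fingers and cover above 1 N); the arm keeps its last pose, push and grip.
It fails at once if the camera on its tripod is displaced by more than 30 mm (distance of tripod from where it was at the start of the episode above 0.03 m).
It fails at once if the screw pot is displaced by more than 30 mm (distance of screwpot from where it was at the start of the episode above 0.03 m).
It fails at once if the screwdriver is displaced by more than 30 mm (distance of driver from where it was at the start of the episode above 0.03 m).
It fails at once if the power supply is displaced by more than 30 mm (distance of psu from where it was at the start of the episode above 0.03 m).
It also fails if it takes over 72 s, if anything falls off the work surface, if the arm or the gripper's body presses on something with over 40 N, if the wrist force passes 120 N, or if a joint passes its speed limit or range.

## Robot

A 7-joint arm with a two-finger parallel gripper is mounted at the origin on the work surface. World frame = base frame: x ahead of the robot, y to its left, z up, the work surface at z = 0. Lengths are in m, angles in rad, forces in N, time in s.
With the tool pointing down it reaches from about 0.4 to 0.9 m from the base axis. Payload 5.6 kg.
Tool frame: the origin (TCP) lies on the mounting face of the last link; the fingertips stand 190 mm ahead of it and the grasp point (between the pads) lies 171 mm ahead of it; z points along the fingers, x is the direction in which the jaws open and shut, and the axes are right-handed (so a half turn about z gives the same grasp; the last joint's range is limited). The gripper opens to 92 mm and grips with 3 to 60 N. Pads are 20 mm wide; open, the fingers measure 128 mm over their backs; the gripper's body (75 mm by 189 mm) begins 69 mm behind the grasp point.
Start: joints at [-1.321, 0.468, -0.012, 1.603, 0.006, 1.071, -0.056], TCP at [0.188, 0.622, 0.405] pointing down, gripper open.
Joint ranges: [-2.53, 2.53], [-0.31, 2.02], [-1.57, 1.55], [0.28, 2.44], [-1.29, 4.43], [0.15, 1.84], [-2.92, 2.92]. Speed limits (rad/s): [2.57, 2.57, 3.14, 3.14, 3.14, 3.14, 3.14].

## Interface

Orientations are given as a 3x3 rotation matrix whose columns are the frame's x, y, z axes.
In Python, from workcell import env, imaging gives the robot as it stands.
- The arm moves only by the tool carry_out, never from a script. Its argument "moves" is a list of rows, each a list of 3 entries, a list of its own where there are three numbers: the shift along the tool's x, y, z in mm, then the turn about the tool's z in rad, then the closure in counts, from 0 (fully open) to 255 (shut). In form: [[[x, y, z], spin, gripper], ...]. A call has exactly 8 rows; each row shifts and turns the pose as measured when the row begins, along the tool's axes as they then stand; what a row does not reach is not made up. A row lasts 1/12 s, in which the tool goes at most 41.7 mm and 7.16 degrees, less where a joint would pass 70% of its speed; a pose out of reach is approached as far as the arm can. A call with a gripper value outside its range is refused whole. The fingers move at their own pace and stop on an object; the grip force is fixed at half the most. Time passes only in rows, so rows that do not move let the fingers close, or fill a call up. It gives the time, the measured TCP pose, the force and the opening at its end, in the units of the state.
- env.get_state(): the state, without advancing time (a new reading comes with each control period).
- imaging.capture(name): name is "side" or "top" or "wrist"; returns a dict with "pixels" (384x512x3 uint8, red, green, blue), "fx", "fy", "cx", "cy" (pixels), "rvec" (rotation vector, rad) and "tvec" (3), from world to camera coordinates, as OpenCV has them. Camera axes: x right, y down, z forward; pixel columns grow to the right and rows downward; lengths in m; the calibration is good to about 2 mm. A picture is of the moment at which its call begins. There is no depth.
- env.job_done(): hands the job in, once; it reports no verdict.
The state is a dict: "time_s": time; "joint_positions": joint angles; "dq": joint speeds; "joint_efforts": joint torques, N m; "tcp_pos": TCP position; "tcp_rot": TCP orientation; "contact_force": force on the tool from outside, world axes, zero at the start; "torque": the same for the moment, N m; "width": finger opening in m.
Only numpy, scipy, OpenCV 4.12 (cv2) and the standard library are available. Lean on these libraries where they do the work, as an engineer would, in place of code of your own. Each camera call takes 0.05 s, during which the arm holds its last target. There are 200 camera calls.

## Working session

There is one attempt and no reset: what is moved stays moved. The work goes in short steps, Python scripts to look and compute and a tool call to move; the robot and the scene stay as the last step left them, time stands still between calls to the robot, and variables do not carry over. Pictures are saved under pics/ and viewed, about 8 in all and at most 12, crops included, and the job is handed in when it is done.

Besides the shell and the picture viewer there is one more tool, called after "Call:" by a JSON object that holds its "api" and its "payload", one argument or row to a line. carry_out: Moves the arm, as the interface text tells. Its arguments: {"type":"object","properties":{"moves":{"type":"array"}},"required":["moves"]}

```bash
ls; mkdir -p pics; cat > h.py <<'E'
import numpy as np, cv2
from workcell import env, imaging
def cap(n):
    c=imaging.capture(n); c['R']=cv2.Rodrigues(np.array(c['rvec'],float))[0]; c['t']=np.array(c['tvec'],float).ravel()
    c['hsv']=cv2.cvtColor(c['pixels'],cv2.COLOR_RGB2HSV); return c
def ray(c,u,v):
    d=c['R'].T@np.array([(u-c['cx'])/c['fx'],(v-c['cy'])/c['fy'],1.]); return -c['R'].T@c['t'],d
def onz(c,u,v,z):
    o,d=ray(c,u,v); return o+d*(z-o[2])/d[2]
def proj(c,p):
    q=c['R']@np.array(p,float)+c['t']; return c['fx']*q[0]/q[2]+c['cx'],c['fy']*q[1]/q[2]+c['cy']
def save(c,n,crop=None,s=1):
    im=c['pixels'][:,:,::-1]
    if crop: x0,y0,x1,y1=crop; im=im[y0:y1,x0:x1]
    cv2.imwrite('pics/'+n,cv2.resize(im,None,fx=s,fy=s,interpolation=cv2.INTER_CUBIC))
E
python3 - <<'E'
from h import *
for n in('top','side'):
    c=cap(n); np.save(n+'.npy',c['pixels']); save(c,n+'0.png',s=1.5)
    print(n,c['fx'],c['cx'],c['cy'],-c['R'].T@c['t'],c['R'][2])
s=env.get_state(); print(s['tcp_pos'],s['tcp_rot'],s['time_s'],s['width'],s['contact_force'])
E
```

```text
pics
top 481.15576899752 254.87211115531125 194.71085346005952 [0.31162287 0.03878997 1.45175812] [ 1.74633677e-01  5.19524807e-04 -9.84633337e-01]
side 455.28355486772625 264.60243666483746 188.99628399728996 [ 0.2936617  -1.10928272  0.75779317] [ 0.20587012  0.83711469 -0.50681011]
[0.18756023 0.62212226 0.40382392] [[ 2.88645675e-01  9.57435929e-01 -3.40184722e-04]
 [ 9.57434641e-01 -2.88645846e-01 -1.57587363e-03]
 [-1.60699094e-03  1.29164471e-04 -9.99998700e-01]] 0.1 0.09188663743255637 [ 0.53729039  0.10181767 -0.65876108]
```

View pics/top0.png

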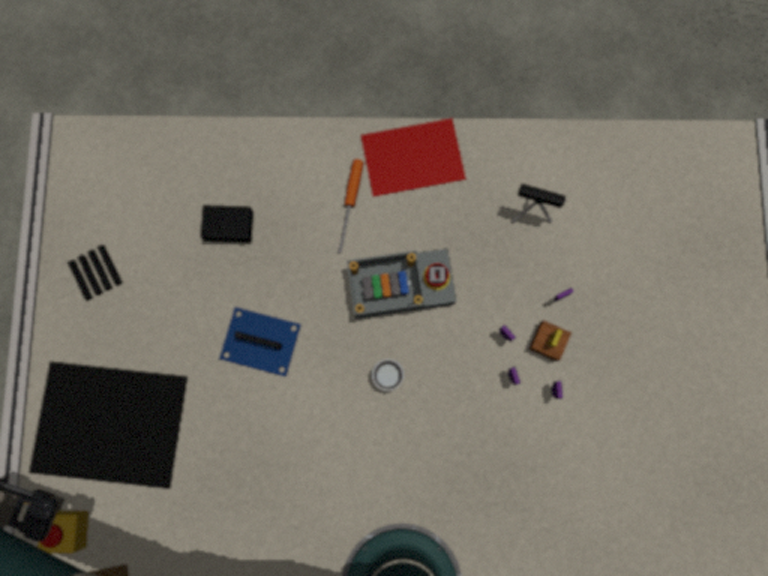

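View pics/side0.png

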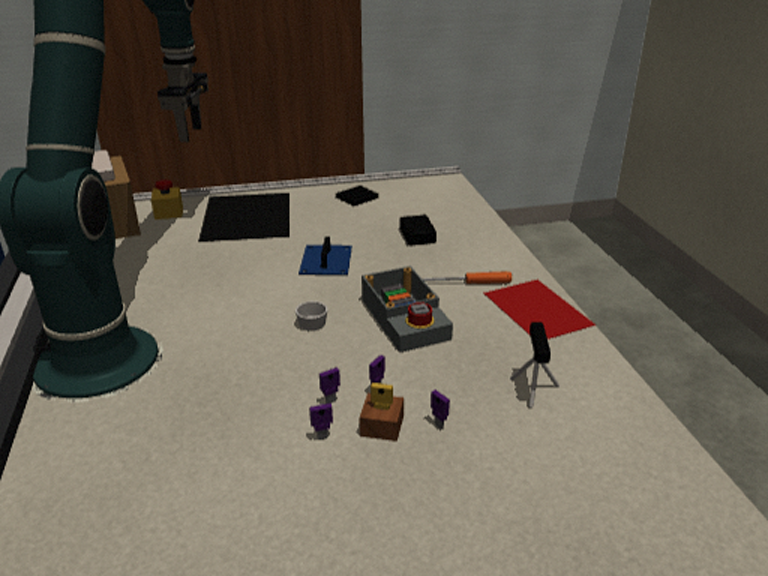

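The top view (1.5x pixels) shows the yellow key on the wooden stand at (555,340). Four purple look-alikes sit at (507,333), (514,376), (558,390) and (563,295). The only yellow bow is the one in the stand, so that is the key. The box is at (400,283) with its switch at (437,276), the cover at (260,342), the pot at (387,376) and the tripod at (540,200).

```bash
cat > m.py <<'E'
from h import *
def blobs(c,lo,hi,amin=4,roi=None):
    m=cv2.inRange(c['hsv'],np.array(lo),np.array(hi))
    if roi:
        k=np.zeros_like(m); x0,y0,x1,y1=roi; k[y0:y1,x0:x1]=255; m&=k
    n,l,s,ce=cv2.connectedComponentsWithStats(m)
    return [(s[i,4],ce[i],cv2.minAreaRect(np.argwhere(l==i)[:,::-1].astype(np.float32))) for i in range(1,n) if s[i,4]>=amin]
E
python3 - <<'E'
from m import *
c=cap('top'); save(c,'crop0.png',(210,150,400,280),4)
def show(n,lo,hi,z,roi,a=4):
    for ar,ce,r in blobs(c,lo,hi,a,roi):
        w=onz(c,*ce,z); b=[onz(c,*p,z)[:2].round(3).tolist() for p in cv2.boxPoints(r)] if ar>15 else ''
        print(n,ar,ce.round(1),w.round(3),b)
show('yellow',(20,120,90),(35,255,255),.075,(320,180,420,280))
show('wood',(5,80,40),(19,255,255),.04,(340,200,400,250),20)
show('purple',(125,80,40),(160,255,255),.03,(300,180,420,280))
show('brass',(10,120,90),(28,255,255),.06,(220,160,300,220))
show('red',(0,150,60),(6,255,255),.066,(270,165,310,200))
show('red',(172,150,60),(180,255,255),.066,(270,165,310,200))
show('cover',(100,150,40),(125,255,255),.005,(140,200,205,255),50)
show('bar',(0,0,0),(180,255,40),.034,(150,210,195,245),15)
show('box',(90,5,40),(120,70,140),.06,(225,160,310,215),50)
E
```

```text
yellow 45 [371.  224.6] [ 0.472 -0.295  0.075] [[0.458, -0.283], [0.489, -0.297], [0.484, -0.307], [0.454, -0.294]]
wood 414 [365.8 227.1] [ 0.468 -0.288  0.04 ] [[0.451, -0.246], [0.511, -0.273], [0.486, -0.333], [0.426, -0.305]]
purple 26 [375.5 195.8] [ 0.564 -0.322  0.03 ] [[0.559, -0.306], [0.574, -0.336], [0.568, -0.338], [0.553, -0.309]]
purple 36 [337.8 221.5] [ 0.485 -0.208  0.03 ] [[0.491, -0.195], [0.499, -0.203], [0.479, -0.221], [0.472, -0.214]]
purple 37 [342.6 250.2] [ 0.4  -0.22  0.03] [[0.413, -0.211], [0.416, -0.22], [0.388, -0.229], [0.385, -0.219]]
purple 35 [372.1 259.6] [ 0.374 -0.306  0.03 ] [[0.387, -0.299], [0.388, -0.309], [0.361, -0.312], [0.36, -0.302]]
brass 26 [273.8 171.2] [ 0.63  -0.016  0.06 ] [[0.633, -0.006], [0.639, -0.019], [0.626, -0.026], [0.619, -0.013]]
brass 26 [235.5 177. ] [0.611 0.097 0.06 ] [[0.617, 0.105], [0.617, 0.09], [0.605, 0.09], [0.605, 0.105]]
brass 5 [283.8 180. ] [ 0.603 -0.046  0.06 ] 
brass 84 [256.9 189.9] [0.573 0.034 0.06 ] [[0.593, 0.045], [0.596, 0.029], [0.553, 0.022], [0.55, 0.039]]
brass 24 [296.1 188.3] [ 0.579 -0.082  0.06 ] [[0.568, -0.067], [0.595, -0.09], [0.589, -0.097], [0.561, -0.074]]
brass 24 [278.1 199.1] [ 0.546 -0.029  0.06 ] [[0.552, -0.023], [0.552, -0.034], [0.54, -0.034], [0.54, -0.023]]
brass 18 [239.4 205.2] [0.527 0.085 0.06 ] [[0.533, 0.092], [0.533, 0.08], [0.522, 0.08], [0.521, 0.091]]
red 21 [287.7 186.5] [ 0.583 -0.056  0.066] [[0.592, -0.038], [0.602, -0.049], [0.575, -0.075], [0.565, -0.065]]
cover 1215 [173.3 227.7] [0.465 0.285 0.005] [[0.432, 0.361], [0.532, 0.339], [0.499, 0.21], [0.399, 0.233]]
bar 123 [171.6 226.9] [0.464 0.285 0.034] [[0.469, 0.33], [0.481, 0.327], [0.458, 0.238], [0.446, 0.241]]
```

View pics/crop0.png

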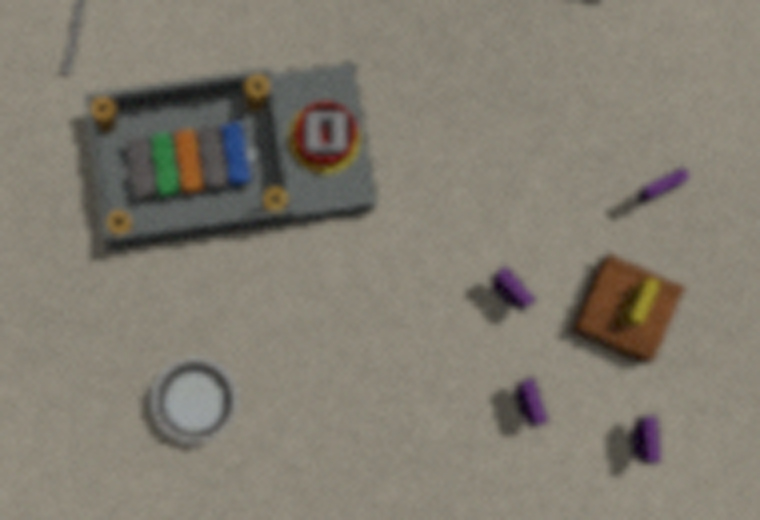

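The crop confirms it: the yellow bow stands in the wooden block at crop (645,300). The four purple keys are on the bench around it. The switch slot is at crop (326,131). I'm going towards the key with the wrist camera.

Call:
{"api": "carry_out", "payload": {
  "moves": [
    [[-25, 33, 0], 0, 0],
    [[-25, 33, 0], 0, 0],
    [[-25, 33, 0], 0, 0],
    [[-25, 33, 0], 0, 0],
    [[-25, 33, 0], 0, 0],
    [[-25, 33, 0], 0, 0],
    [[-25, 33, 0], 0, 0],
    [[-25, 33, 0], 0, 0]
  ]
}}

```text
time_s: 0.82
tcp_pos: [0.3789, 0.3568, 0.3995]
tcp_rot: [[0.269, 0.963, -0.007], [0.963, -0.269, -0.001], [-0.002, -0.006, -1.0]]
contact_force: [1.1, 0.4, 0.3]
width: 0.0922
```

Call:
{"api": "carry_out", "payload": {
  "moves": [
    [[-40, 10, 0], 0, 0],
    [[-40, 10, 0], 0, 0],
    [[-40, 10, 0], 0, 0],
    [[-40, 10, 0], 0, 0],
    [[-40, 10, 0], 0, 0],
    [[-40, 10, 0], 0, 0],
    [[-40, 10, 0], 0, 0],
    [[-40, 10, 0], 0, 0]
  ]
}}

```text
time_s: 1.48
tcp_pos: [0.3703, 0.0237, 0.3989]
tcp_rot: [[0.274, 0.962, -0.003], [0.962, -0.274, 0.001], [0.0, -0.004, -1.0]]
contact_force: [0.7, -0.8, 0.7]
width: 0.0919
```

Call:
{"api": "carry_out", "payload": {
  "moves": [
    [[-36, 20, 0], 0, 0],
    [[-36, 20, 0], 0, 0],
    [[-36, 20, 0], 0, 0],
    [[-36, 20, 0], 0, 0],
    [[-36, 20, 0], 0, 0],
    [[-36, 20, 0], 0, 0],
    [[-36, 20, 0], 0, 0],
    [[-36, 20, 0], 0, 100]
  ]
}}

```text
time_s: 2.15
tcp_pos: [0.4392, -0.3025, 0.399]
tcp_rot: [[0.272, 0.962, 0.002], [0.962, -0.272, 0.006], [0.006, 0.001, -1.0]]
contact_force: [0.9, 0.6, -0.0]
width: 0.0875
```

Call:
{"api": "carry_out", "payload": {
  "moves": [
    [[0, 0, 10], 0.05, 145],
    [[0, 0, 10], 0.05, 145],
    [[0, 0, 0], 0.03, 145],
    [[0, 0, 0], 0, 145],
    [[0, 0, 0], 0, 145],
    [[0, 0, 0], 0, 145],
    [[0, 0, 0], 0, 145],
    [[0, 0, 0], 0, 145]
  ]
}}

```text
time_s: 2.82
tcp_pos: [0.4382, -0.3128, 0.3778]
tcp_rot: [[0.409, 0.912, 0.001], [0.912, -0.409, -0.002], [-0.002, 0.002, -1.0]]
contact_force: [0.6, 0.3, 0.4]
width: 0.0397
```

```bash
python3 - <<'E'
from m import *
c=cap('wrist'); save(c,'w1.png',s=1.5)
print(-c['R'].T@c['t'],c['R'][2])
s=env.get_state(); print(s['tcp_pos'],s['joint_positions'],s['contact_force'])
for ar,ce,r in blobs(c,(20,120,60),(35,255,255),60):
    print(ar,ce,onz(c,*ce,.084),[onz(c,*p,.084)[:2].round(4).tolist() for p in cv2.boxPoints(r)])
E
```

```text
[ 0.36960567 -0.28272039  0.35726809] [ 0.24313071 -0.11092579 -0.96363008]
[ 0.43822475 -0.31275949  0.37787056] [-0.0048763   0.3554      0.69485548  1.93929259 -0.27771949  0.9409628
  1.97336763] [0.66758351 0.1984396  0.12040957]
353 [284.21813031 204.41359773] [ 0.46326051 -0.29125894  0.084     ] [[0.4443, -0.2894], [0.449, -0.2788], [0.4855, -0.2936], [0.4806, -0.3046]]
261 [478.31417625 210.11111111] [ 0.55406785 -0.10328645  0.084     ] [[0.5592, -0.1255], [0.5279, -0.0915], [0.5539, -0.0734], [0.5868, -0.1071]]
```

View pics/w1.png

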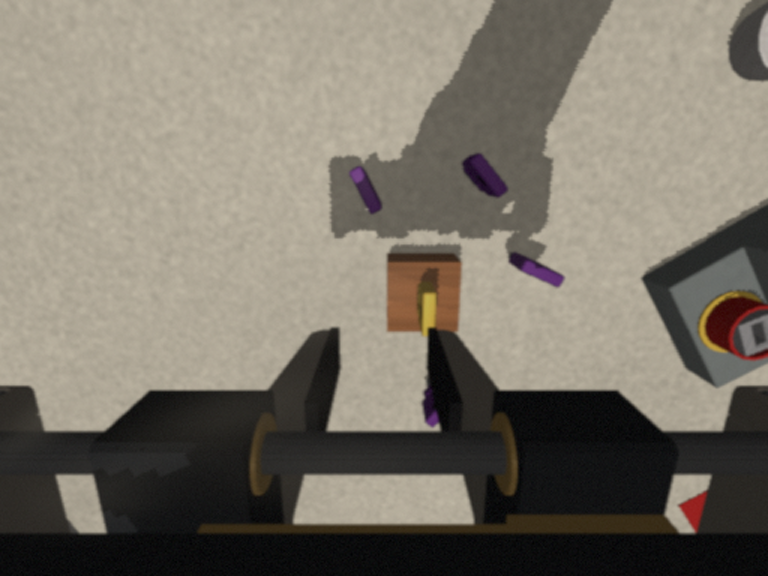

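The wrist view shows the yellow key at (428,312) in the stand, with purple keys clear of the finger line. I'll line up and descend with the jaws partly shut.

Call:
{"api": "carry_out", "payload": {
  "moves": [
    [[16, 9, 0], -0.035, 145],
    [[16, 9, 0], 0, 145],
    [[0, 0, 20], 0, 145],
    [[0, 0, 20], 0, 145],
    [[0, 0, 20], 0, 145],
    [[0, 0, 10], 0, 145],
    [[0, 0, 0], 0, 145],
    [[0, 0, 0], 0, 145]
  ]
}}

```text
time_s: 3.53
tcp_pos: [0.4763, -0.2838, 0.308]
tcp_rot: [[0.36, 0.933, 0.01], [0.933, -0.36, -0.001], [0.003, 0.01, -1.0]]
contact_force: [0.2, -0.9, -0.4]
width: 0.0395
```

```bash
python3 - <<'E'
from m import *
s=env.get_state(); p=np.array(s['tcp_pos']);R=np.array(s['tcp_rot']); print(p,R.round(4).tolist(),s['contact_force'])
c=cap('wrist'); save(c,'w2.png',(180,120,400,330),3)
for ar,ce,r in blobs(c,(20,120,60),(35,255,255),60,(180,100,400,384)):
    print(ar,ce,[onz(c,*q,.084)[:2].round(4).tolist() for q in cv2.boxPoints(r)])
print('need tool',(R.T@(np.array([.4675,-.291,.241])-p)).round(4))
E
```

```text
[ 0.47627865 -0.28378566  0.30804856] [[0.3599, 0.9329, 0.0105], [0.933, -0.36, -0.0012], [0.0027, 0.0102, -0.9999]] [ 0.19982235 -0.939297   -0.40278328]
524 [243.10114504 203.20610687] [[0.4824, -0.3025], [0.4464, -0.2863], [0.4499, -0.2781], [0.4862, -0.2939]]
need tool [-0.0101 -0.0063  0.067 ]
```

View pics/w2.png

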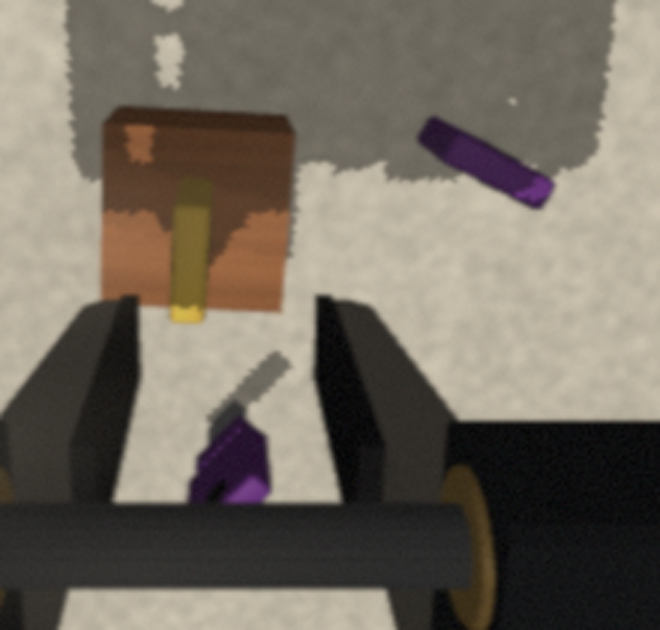

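The key's bow top runs through crop (188,263), about 10 mm left of the jaw midline. I'll shift across, then go down.

Call:
{"api": "carry_out", "payload": {
  "moves": [
    [[-5, -3, 0], 0.04, 145],
    [[-5, -3, 0], 0, 145],
    [[0, 0, 0], 0, 145],
    [[0, 0, 10], 0, 145],
    [[0, 0, 10], 0, 145],
    [[0, 0, 10], 0, 145],
    [[0, 0, 0], 0, 145],
    [[0, 0, 0], 0, 145]
  ]
}}

```text
time_s: 4.25
tcp_pos: [0.467, -0.2928, 0.2788]
tcp_rot: [[0.402, 0.916, 0.017], [0.916, -0.402, -0.003], [0.004, 0.017, -1.0]]
contact_force: [-0.4, -0.1, -0.7]
width: 0.0399
```

Call:
{"api": "carry_out", "payload": {
  "moves": [
    [[1, -2, 10], 0, 145],
    [[0, 0, 10], 0, 145],
    [[0, 0, 9], 0, 145],
    [[0, 0, 9], 0, 145],
    [[0, 0, 0], 0, 145],
    [[0, 0, 0], 0, 145],
    [[0, 0, 0], 0, 145],
    [[0, 0, 0], 0, 145]
  ]
}}

```text
time_s: 4.92
tcp_pos: [0.466, -0.2907, 0.2351]
tcp_rot: [[0.402, 0.916, 0.014], [0.916, -0.402, -0.002], [0.004, 0.014, -1.0]]
contact_force: [-0.5, 1.0, 0.5]
width: 0.0398
```

```bash
python3 - <<'E'
from m import *
s=env.get_state(); p=np.array(s['tcp_pos']);R=np.array(s['tcp_rot']); print(p,R.round(4).tolist(),s['contact_force'],s['joint_positions'])
print('grasp',p+.171*R[:,2])
c=cap('wrist'); save(c,'w3.png',(130,100,400,330),2.8)
c=cap('side'); save(c,'s3.png',(200,200,340,320),5)
E
```

```text
[ 0.46597793 -0.29072223  0.23510188] [[0.4015, 0.9157, 0.0145], [0.9158, -0.4015, -0.0024], [0.0036, 0.0142, -0.9999]] [-0.53849026  0.95143782  0.46017286] [ 0.07718656  0.58412568  0.53971694  1.99756339 -0.48200532  0.67193025
  2.08276711]
grasp [ 0.46845067 -0.29112574  0.06412024]
```

View pics/w3.png

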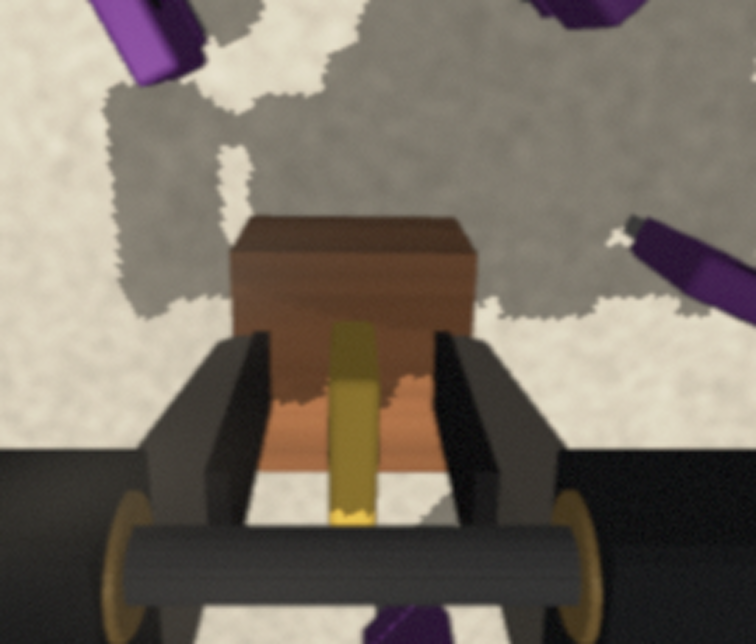

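The key at crop (354,440) is centred between the fingers, with the tips about 5 mm above the stand top. Grasping.

Call:
{"api": "carry_out", "payload": {
  "moves": [
    [[0, 0, -3], 0, 145],
    [[0, 0, 0], 0, 200],
    [[0, 0, 0], 0, 255],
    [[0, 0, 0], 0, 255],
    [[0, 0, 0], 0, 255],
    [[0, 0, 0], 0, 255],
    [[0, 0, 0], 0, 255],
    [[0, 0, 0], 0, 255]
  ]
}}

```text
time_s: 5.68
tcp_pos: [0.4665, -0.2909, 0.2402]
tcp_rot: [[0.401, 0.916, 0.018], [0.916, -0.401, -0.004], [0.004, 0.018, -1.0]]
contact_force: [0.3, 0.2, 0.3]
width: 0.0099
```

Call:
{"api": "carry_out", "payload": {
  "moves": [
    [[0, 0, -15], 0, 255],
    [[0, 0, -15], 0, 255],
    [[0, 0, -20], 0, 255],
    [[0, 0, -20], 0, 255],
    [[0, 0, -20], 0, 255],
    [[0, 0, -20], 0, 255],
    [[0, 0, -10], 0, 255],
    [[0, 0, 0], 0, 255]
  ]
}}

```text
time_s: 6.35
tcp_pos: [0.4639, -0.2902, 0.363]
tcp_rot: [[0.402, 0.916, 0.014], [0.916, -0.402, -0.003], [0.003, 0.014, -1.0]]
contact_force: [0.5, -0.1, -0.4]
width: 0.01
```

```bash
python3 - <<'E'
from m import *
s=env.get_state(); p=np.array(s['tcp_pos']);R=np.array(s['tcp_rot']); print(s['time_s'],p,R.round(4).tolist(),s['contact_force'],s['width'])
g=p+.171*R[:,2]; print('grasp',g)
c=cap('side'); u,v=map(int,proj(c,g)); save(c,'s4.png',(u-50,v-40,u+50,v+50),6); print(u,v)
E
```

```text
6.35 [ 0.463908   -0.29015681  0.36302456] [[0.402, 0.9155, 0.0137], [0.9156, -0.402, -0.0027], [0.0031, 0.0136, -0.9999]] [ 0.48045686 -0.1456062  -0.41898033] 0.010015259914069468
grasp [ 0.46625181 -0.29061519  0.19204124]
251 217
```

View pics/s4.png

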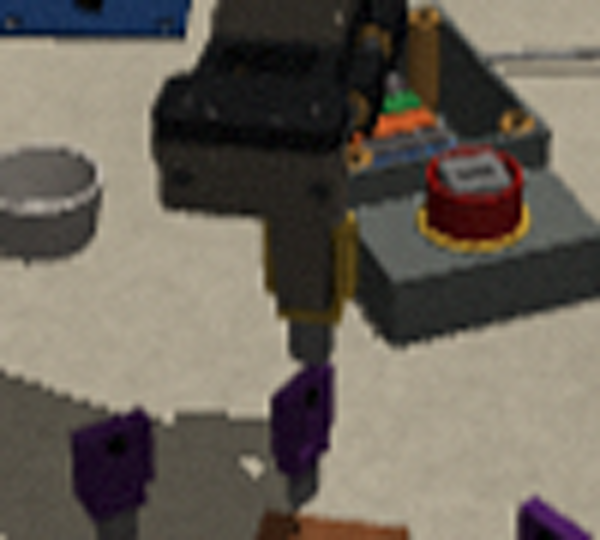

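The key is held upright in the closed fingers, with its blade tip at crop (311,362). Now I'll move over the switch.

Call:
{"api": "carry_out", "payload": {
  "moves": [
    [[20, 2, 0], 0, 255],
    [[36, 4, 0], 0, 255],
    [[38, 4, 0], 0, 255],
    [[38, 4, 0], 0, 255],
    [[38, 4, 0], 0, 255],
    [[38, 4, 0], 0, 255],
    [[30, 4, 0], 0, 255],
    [[18, 2, 0], 0, 255]
  ]
}}

```text
time_s: 7.07
tcp_pos: [0.5932, -0.0628, 0.3519]
tcp_rot: [[0.415, 0.91, -0.001], [0.91, -0.415, -0.003], [-0.003, 0.0, -1.0]]
contact_force: [1.3, 0.5, -0.2]
width: 0.0099
```

Call:
{"api": "carry_out", "payload": {
  "moves": [
    [[0, 0, 0], -0.08, 255],
    [[0, 0, 0], -0.1, 255],
    [[0, 0, 0], -0.1, 255],
    [[0, 0, 0], -0.1, 255],
    [[0, 0, 0], -0.06, 255],
    [[0, 0, 0], 0, 255],
    [[0, 0, 0], 0, 255],
    [[0, 0, 0], 0, 255]
  ]
}}

```text
time_s: 7.73
tcp_pos: [0.5932, -0.0516, 0.3363]
tcp_rot: [[-0.045, 0.999, -0.022], [0.999, 0.045, -0.001], [-0.0, -0.022, -1.0]]
contact_force: [-0.1, -0.9, -1.1]
width: 0.0099
```

```bash
python3 - <<'E'
from m import *
s=env.get_state(); p=np.array(s['tcp_pos']);R=np.array(s['tcp_rot']); print(s['time_s'],p,R.round(4).tolist(),s['contact_force'],s['width'],s['joint_positions'])
g=p+.171*R[:,2]; print('grasp',g)
c=cap('wrist'); np.save('w5.npy',c['pixels']); save(c,'w5.png',(100,60,412,300),2.5)
for n,lo,hi in(('red',(0,120,40),(6,255,255)),('brass',(10,120,90),(32,255,255)),('red2',(172,120,40),(180,255,255))):
  for ar,ce,r in blobs(c,lo,hi,40): print(n,ar,ce.round(1),onz(c,*ce,.066).round(4),r)
E
```

```text
7.7333 [ 0.59324844 -0.05158343  0.33625134] [[-0.0449, 0.9987, -0.0224], [0.999, 0.0449, -0.001], [-0.0, -0.0225, -0.9997]] [-0.05116589 -0.90529206 -1.12311066] 0.009913333263653479 [-0.33699368  0.48521744  0.48317417  1.81790685 -0.27011207  0.92743471
  1.88273729]
grasp [ 0.58941194 -0.05176033  0.16529448]
red 463 [241.9 194.3] [ 0.5833 -0.0654  0.066 ] ((239.1408233642578, 198.19277954101562), (37.23237609863281, 45.512672424316406), 67.89054870605469)
red 67 [241.9 201.5] [ 0.5906 -0.0652  0.066 ] ((242.0, 201.5), (9.0, 6.0), 90.0)
red 950 [256.3 339. ] [ 0.7499 -0.0436  0.066 ] ((255.0, 337.5), (23.0, 46.0), 90.0)
brass 2661 [21.  63.2] [ 0.4755 -0.2598  0.066 ] ((16.358491897583008, 63.24528503417969), (54.120059967041016, 70.8780517578125), 15.945395469665527)
brass 200 [403.  141.6] [0.5262 0.0813 0.066 ] ((403.5, 141.5), (17.0, 17.0), 0.0)
brass 184 [281.4 155. ] [ 0.5436 -0.0299  0.066 ] ((281.5, 155.0), (16.0, 15.0), 90.0)
brass 644 [335.8 185.2] [0.5701 0.0243 0.066 ] ((335.5872497558594, 185.0546417236328), (42.18278503417969, 16.079151153564453), 88.36341857910156)
brass 342 [245.4 184.7] [ 0.5736 -0.0624  0.066 ] ((244.564697265625, 188.4588165283203), (49.24321365356445, 29.719472885131836), 12.528807640075684)
brass 345 [393.2 222.5] [0.6052 0.0859 0.066 ] ((389.22735595703125, 221.67745971679688), (40.95000457763672, 16.811695098876953), 19.536653518676758)
brass 855 [255.3 254.4] [ 0.6463 -0.0495  0.066 ] ((254.99996948242188, 254.5), (52.99999237060547, 15.999998092651367), 90.0)
brass 98 [292.3 235.6] [ 0.6239 -0.0132  0.066 ] ((292.4858703613281, 235.67453002929688), (15.249186515808105, 7.964543342590332), 60.945396423339844)
brass 75 [224.1 313.8] [ 0.7187 -0.0802  0.066 ] ((224.0, 314.0), (28.0, 2.0), 90.0)
brass 55 [286.4 314.6] [ 0.7165 -0.0123  0.066 ] ((286.0, 314.5), (27.0, 2.0), 90.0)
```

View pics/w5.png

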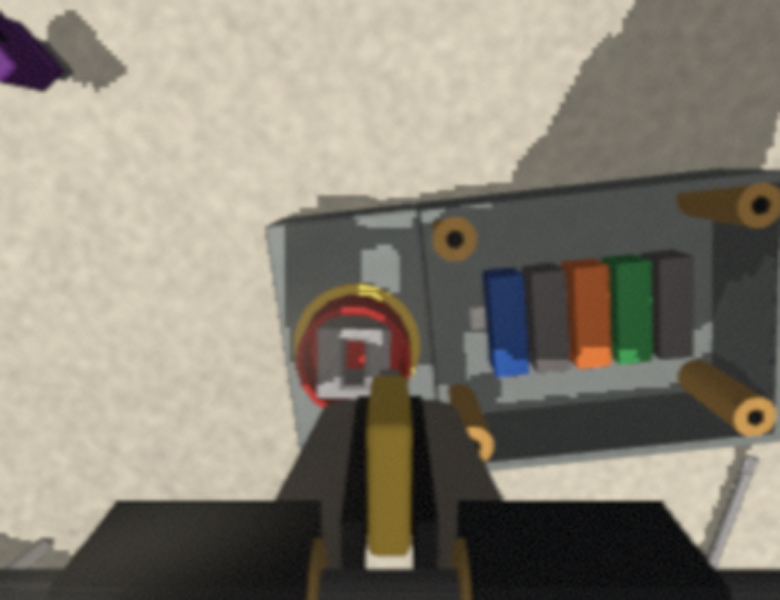

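The wrist view shows the slot at crop (354,358). The key bow top spans crop rows about 425–553 in the jaws. Threaded holes are at crop (455,239), (760,205) and (756,417). I'll work out the box pose and the key's offset in the jaws.

```bash
cat > geo.py <<'E'
from m import *
TH=np.array([[43,58],[-43,58],[-43,-58],[43,-58]])/1000.
def fitbox(pts,idx):
    A=TH[idx];P=np.array(pts)[:,:2]; a=A-A.mean(0);b=P-P.mean(0)
    th=np.arctan2((a[:,0]*b[:,1]-a[:,1]*b[:,0]).sum(),(a*b).sum())
    M=np.array([[np.cos(th),-np.sin(th)],[np.sin(th),np.cos(th)]])
    o=P.mean(0)-M@A.mean(0); return th,o,M,(P-(A@M.T+o))
TIP=np.array([-.0002,-.0019,.222])
E
python3 - <<'E'
from geo import *
c=cap('wrist'); s=env.get_state(); p=np.array(s['tcp_pos']);R=np.array(s['tcp_rot'])
f=lambda u,v:(100+u/2.5,60+v/2.5)
pts=[onz(c,*f(*q),.06) for q in((760,205),(455,239),(756,417))]
th,o,M,res=fitbox(pts,[1,2,0]); print('wrist box',th,o,'res mm',res*1e3)
t=cap('top')
tp=[onz(t,*q,.06) for q in((273.8,171.2),(235.5,177.),(278.1,199.1),(239.4,205.2))]
th2,o2,M2,r2=fitbox(tp,[3,0,2,1]); print('top box',th2,o2,r2*1e3)
print('switch',o+M@[0,-.102],o2+M2@[0,-.102],'slot px',onz(c,*f(354,358),.068))
for oy in(-.002,0,.002):
    print(oy,[np.round((np.array(proj(c,p+R@np.array([0,y+oy,.156])))-[100,60])*2.5,1) for y in(-.017,.017)])
print('tip',p+R@TIP,R.round(4).tolist())
h=c['hsv']; 
col=h[215:290,256]; print([(215+i,*map(int,x)) for i,x in enumerate(col) if i%3==0])
E
```

```text
wrist box 0.15880550150095185 [0.57806865 0.03524248] res mm [[ 0.10046084 -0.19018864]
 [-0.07560839  0.11758676]
 [-0.02485245  0.07260189]]
top box 0.16002015029592528 [0.5784368  0.03428443] [[-0.39992875  0.18346115]
 [-0.51602282 -1.12180339]
 [ 0.77751643  1.10822459]
 [ 0.13843514 -0.16988235]]
switch [ 0.59419881 -0.06547404] [ 0.59468929 -0.06641242] slot px [ 0.59154257 -0.06536846  0.068     ]
-0.002 [array([390.1, 416.5]), array([389.8, 554. ])]
0 [array([390.1, 425.1]), array([389.8, 561.6])]
0.002 [array([390.1, 433.6]), array([389.8, 569.2])]
tip [ 0.586539   -0.05213695  0.11470036] [[-0.0454, 0.9987, -0.022], [0.999, 0.0454, -0.0012], [-0.0002, -0.022, -0.9998]]
[(215, 22, 166, 89), (218, 22, 164, 87), (221, 22, 165, 88), (224, 22, 173, 87), (227, 22, 176, 87), (230, 22, 170, 111), (233, 22, 170, 129), (236, 22, 169, 131), (239, 23, 170, 129), (242, 22, 171, 131), (245, 22, 166, 132), (248, 22, 172, 129), (251, 23, 169, 130), (254, 22, 171, 131), (257, 22, 169, 131), (260, 22, 171, 130), (263, 22, 169, 131), (266, 22, 165, 131), (269, 22, 171, 130), (272, 22, 171, 130), (275, 22, 173, 130), (278, 22, 177, 127), (281, 21, 134, 137), (284, 20, 34, 210), (287, 22, 34, 137)]
```

Call:
{"api": "carry_out", "payload": {
  "moves": [
    [[-7, 4, 0], 0, 255],
    [[-7, 3, 0], 0, 255],
    [[0, 0, 0], 0, 255],
    [[0, 0, 6], 0, 255],
    [[0, 0, 6], 0, 255],
    [[0, 0, 6], 0, 255],
    [[0, 0, 0], 0, 255],
    [[0, 0, 0], 0, 255]
  ]
}}

```text
time_s: 8.55
tcp_pos: [0.6016, -0.0674, 0.3169]
tcp_rot: [[-0.043, 0.999, -0.021], [0.999, 0.043, -0.002], [-0.001, -0.021, -1.0]]
contact_force: [-0.9, -0.4, -0.3]
width: 0.0098
```

```bash
cat > st.py <<'E'
from geo import *
SW=np.array([.5942,-.0657])
s=env.get_state(); p=np.array(s['tcp_pos']);R=np.array(s['tcp_rot']); tip=p+R@TIP
d=np.array([*(SW-tip[:2]),0]); print(s['time_s'],'p',p.round(4),'tip',tip.round(4),'need tool mm',(R.T@d*1e3).round(1),'yaw y',round(np.arctan2(R[1,1],R[0,1]),3),'z',R[:,2].round(4),'F',np.round(s['contact_force'],1),'M',np.round(s['torque'],2),'w',s['width'],'q7',s['joint_positions'][6])
E
python3 - <<'E'
from st import *
# slot/steel edges from stored image, using stored-view geometry approximated by current calibrated hand-eye
im=np.load('w5.npy'); h=cv2.cvtColor(im,cv2.COLOR_RGB2HSV)[185:225,220:265]
for r in range(0,40,2): print(''.join('R' if (x[1]>110 and (x[0]<12 or x[0]>168)) else 'y' if x[1]>100 else '#' if x[2]<70 else '+' if x[2]<130 else '.' for x in h[r]))
c=cap('wrist'); save(c,'w6.png',(180,120,320,260),5)
E
```

```text
8.55 p [ 0.6016 -0.0674  0.3169] tip [ 0.5952 -0.0681  0.095 ] need tool mm [ 2.4 -0.9  0. ] yaw y 0.043 z [-0.0205 -0.0017 -0.9998] F [-0.9 -0.4 -0.3] M [ 0.   -0.03  0.  ] w 0.009768073860103029 q7 1.9207950180092521
+yyyyyyRRRRRRRRRRRRRRRRRRRRRRRRRRRRRRRyyyyyy+
yyyyyRRRRRRR++++++++++++++++yRRRRRRRRRRRyyyyy
yyyyRRRRR+++++++++++++#+++++#++++RRRRRRRRyyyy
yyyRRRy+++++++++++++++++++++++++++++RRRRRRyyy
yyRRRR++++++++++.................+++yRRRRRRyy
yRRRRRy++++++++++++..............+++yRRRRRRyy
RRRRRRy++++++++++++RRRRRRy++++...+++RRRRRRRRy
RRyRRRy++++++++++++RRRRRRR++++++++++RRRRRRRRy
RRRRRRy++++++++++++RRRRRRR++++++++++RRRRRRRRy
RRyRRRy++++++++++++RRRRRRR++++++++++RRRRRRRRy
RRyRRRy++++++++++++RRRRRRR++++++++++RRRRRRRRy
RRRRRR++++++++++++++yyRyy+++++++++++yRRRRRRRy
RRRRRy+++++++++++++######++++++++######+RRRRy
+RRRRR++++++++..+++#####+++..+yyyyyyyyyyyyy+.
+RRRRR+++.......++++++++++..+yyyyyyyyyyyyyy+.
.yRRRR+.....................+yyyyyyyyyyyyyy+.
...RRR......................+yyyyyyyyyyyyyy++
....yRRR.++++++++++++++####yyyyyyyyyyyyyyyyy#
......yRRRRR##############yyyyyyyyyyyyyyyyyyy
.........++###############yyyyyyyyyyyyyyyyyyy
```

View pics/w6.png

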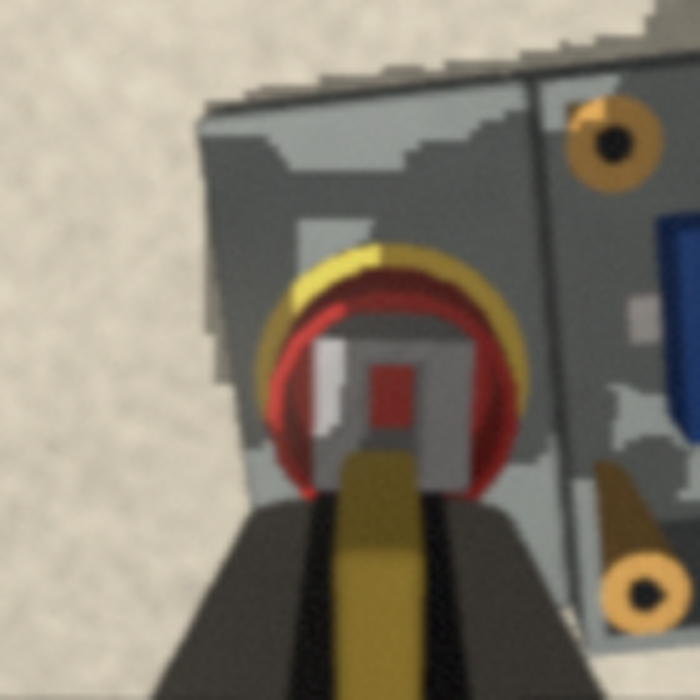

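The slot at crop (392,395) is parallel to the key, and the key centre at (380,470) is about 2.4 mm to its left. That matches the computed offset.

Call:
{"api": "carry_out", "payload": {
  "moves": [
    [[2, -0.5, 0], 0, 255],
    [[0, 0, 0], 0, 255],
    [[0, 0, 5], 0, 255],
    [[0, 0, 5], 0, 255],
    [[0, 0, 5], 0, 255],
    [[0, 0, 3], 0, 255],
    [[0, 0, 0], 0, 255],
    [[0, 0, 0], 0, 255]
  ]
}}

```text
time_s: 9.27
tcp_pos: [0.6005, -0.0644, 0.2971]
tcp_rot: [[-0.044, 0.999, -0.021], [0.999, 0.044, -0.001], [-0.0, -0.021, -1.0]]
contact_force: [0.9, -0.1, -0.1]
width: 0.0098
```

```bash
python3 st.py
```

```text
9.2667 p [ 0.6005 -0.0644  0.2971] tip [ 0.594  -0.065   0.0751] need tool mm [-0.7  0.2 -0. ] yaw y 0.044 z [-0.0206 -0.0013 -0.9998] F [ 0.9 -0.1 -0.1] M [ 0.02 -0.05 -0.04] w 0.009847373704390474 q7 1.9293048744490136
```

Call:
{"api": "carry_out", "payload": {
  "moves": [
    [[-0.5, 0, 3], 0, 255],
    [[0, 0, 3], 0, 255],
    [[0, 0, 3], 0, 255],
    [[0, 0, 3], 0, 255],
    [[0, 0, 3], 0, 255],
    [[0, 0, 0], 0, 255],
    [[0, 0, 0], 0, 255],
    [[0, 0, 0], 0, 255]
  ]
}}

```text
time_s: 9.93
tcp_pos: [0.6, -0.0653, 0.2805]
tcp_rot: [[-0.044, 0.999, -0.021], [0.999, 0.044, -0.001], [-0.0, -0.021, -1.0]]
contact_force: [-0.4, -0.5, 0.5]
width: 0.0096
```

```bash
python3 st.py
```

```text
9.9333 p [ 0.6    -0.0653  0.2805] tip [ 0.5934 -0.0659  0.0586] need tool mm [ 0.2  0.8 -0. ] yaw y 0.044 z [-0.0212 -0.0013 -0.9998] F [-0.4 -0.5  0.5] M [ 0.03 -0.01 -0.01] w 0.009641079009495623 q7 1.9406732361065715
```

The key has gone about 9 mm in with no force. Continuing.

Call:
{"api": "carry_out", "payload": {
  "moves": [
    [[0, 0.5, 3], 0, 255],
    [[0, 0, 3], 0, 255],
    [[0, 0, 3], 0, 255],
    [[0, 0, 2], 0, 255],
    [[0, 0, 2], 0, 255],
    [[0, 0, 1], 0, 255],
    [[0, 0, 0], 0, 255],
    [[0, 0, 0], 0, 255]
  ]
}}

```text
time_s: 10.6
tcp_pos: [0.6001, -0.0658, 0.2688]
tcp_rot: [[-0.044, 0.999, -0.022], [0.999, 0.044, 0.001], [0.002, -0.022, -1.0]]
contact_force: [-1.6, -0.4, -0.7]
width: 0.0101
```

```bash
python3 st.py
```

```text
10.6 p [ 0.6001 -0.0658  0.2688] tip [ 0.5932 -0.0658  0.0469] need tool mm [ 0.  1. -0.] yaw y 0.044 z [-0.0223  0.0012 -0.9997] F [-1.6 -0.4 -0.7] M [0.01 0.12 0.  ] w 0.010144889581044961 q7 1.9501063533228071
```

Call:
{"api": "carry_out", "payload": {
  "moves": [
    [[0, 1, 2], 0, 255],
    [[0, 0, 2], 0, 255],
    [[0, 0, 2], 0, 255],
    [[0, 0, 2], 0, 255],
    [[0, 0, 0], 0, 255],
    [[0, 0, 0], 0, 255],
    [[0, 0, 0], 0, 255],
    [[0, 0, 0], 0, 255]
  ]
}}

```text
time_s: 11.27
tcp_pos: [0.6007, -0.0669, 0.2686]
tcp_rot: [[-0.043, 0.999, -0.025], [0.999, 0.044, 0.006], [0.008, -0.024, -1.0]]
contact_force: [-2.2, 0.2, 4.1]
width: 0.0101
```

```bash
python3 st.py
```

```text
11.2667 p [ 0.6007 -0.0669  0.2686] tip [ 0.5934 -0.0657  0.0467] need tool mm [-0.   0.8 -0. ] yaw y 0.044 z [-0.0246  0.0065 -0.9997] F [-2.2  0.2  4.1] M [0.08 0.58 0.02] w 0.01005058083299551 q7 1.9549691403410436
```

The key is seated: the tip is about 21 mm deep and there's an upward reaction. I'll turn clockwise in steps.

Call:
{"api": "carry_out", "payload": {
  "moves": [
    [[0, 0, 0], 0.05, 255],
    [[0, 0, 0], 0.06, 255],
    [[0, 0, 0], 0.06, 255],
    [[0, 0, 0], 0.06, 255],
    [[0, 0, 0], 0.06, 255],
    [[0, 0, 0], 0.06, 255],
    [[0, 0, 0], 0, 255],
    [[0, 0, 0], 0, 255]
  ]
}}

```text
time_s: 11.93
tcp_pos: [0.6012, -0.0664, 0.2686]
tcp_rot: [[0.314, 0.949, -0.027], [0.95, -0.314, 0.007], [-0.002, -0.027, -1.0]]
contact_force: [-3.7, 0.8, 4.3]
width: 0.0095
```

```bash
python3 st.py
```

```text
11.9333 p [ 0.6012 -0.0664  0.2686] tip [ 0.5934 -0.0646  0.0467] need tool mm [-0.8  1.1 -0. ] yaw y -0.319 z [-0.0267  0.0065 -0.9996] F [-3.7  0.8  4.3] M [-0.06  0.63  0.02] w 0.009490862794631329 q7 1.651613078831871
```

Call:
{"api": "carry_out", "payload": {
  "moves": [
    [[0, 0, 0], 0.07, 255],
    [[0, 0, 0], 0.07, 255],
    [[0, 0, 0], 0.07, 255],
    [[0, 0, 0], 0.07, 255],
    [[0, 0, 0], 0.07, 255],
    [[0, 0, 0], 0.07, 255],
    [[0, 0, 0], 0, 255],
    [[0, 0, 0], 0, 255]
  ]
}}

```text
time_s: 12.6
tcp_pos: [0.6011, -0.0671, 0.2685]
tcp_rot: [[0.676, 0.736, -0.028], [0.737, -0.676, 0.006], [-0.015, -0.025, -1.0]]
contact_force: [-3.2, -0.1, 3.7]
width: 0.0099
```

```bash
python3 st.py
```

```text
12.6 p [ 0.6011 -0.0671  0.2685] tip [ 0.5933 -0.0646  0.0467] need tool mm [-0.2  1.4 -0. ] yaw y -0.743 z [-0.0282  0.0059 -0.9996] F [-3.2 -0.1  3.7] M [-0.02  0.62 -0.01] w 0.009935683370677888 q7 1.2995321785413967
```

Call:
{"api": "carry_out", "payload": {
  "moves": [
    [[0, 0, 0], 0.07, 255],
    [[0, 0, 0], 0.07, 255],
    [[0, 0, 0], 0.07, 255],
    [[0, 0, 0], 0.07, 255],
    [[0, 0, 0], 0.07, 255],
    [[0, 0, 0], 0.07, 255],
    [[0, 0, 0], 0.04, 255],
    [[0, 0, 0], 0, 255]
  ]
}}

```text
time_s: 13.27
tcp_pos: [0.601, -0.0676, 0.2685]
tcp_rot: [[0.932, 0.361, -0.029], [0.361, -0.933, 0.007], [-0.025, -0.017, -1.0]]
contact_force: [-2.2, 1.1, 3.9]
width: 0.0099
```

```bash
python3 st.py
```

```text
13.2667 p [ 0.601  -0.0676  0.2685] tip [ 0.5937 -0.0644  0.0466] need tool mm [-0.1  1.4 -0. ] yaw y -1.202 z [-0.029   0.0068 -0.9996] F [-2.2  1.1  3.9] M [-0.02  0.65 -0.02] w 0.009911231409639253 q7 0.9196941875566101
```

Now past the nominal stop minus play. I'll push on against the stop.

Call:
{"api": "carry_out", "payload": {
  "moves": [
    [[0, 0, 0], 0.05, 255],
    [[0, 0, 0], 0.05, 255],
    [[0, 0, 0], 0.05, 255],
    [[0, 0, 0], 0.05, 255],
    [[0, 0, 0], 0.05, 255],
    [[0, 0, 0], 0.05, 255],
    [[0, 0, 0], 0.04, 255],
    [[0, 0, 0], 0.04, 255]
  ]
}}

```text
time_s: 13.93
tcp_pos: [0.6012, -0.0675, 0.2685]
tcp_rot: [[1.0, 0.006, -0.031], [0.006, -1.0, 0.007], [-0.031, -0.007, -1.0]]
contact_force: [-3.1, 0.2, 5.3]
width: 0.0103
```

```bash
python3 st.py
```

```text
13.9333 p [ 0.6012 -0.0675  0.2685] tip [ 0.5941 -0.064   0.0466] need tool mm [ 0.   1.7 -0. ] yaw y -1.565 z [-0.0307  0.0073 -0.9995] F [-3.1  0.2  5.3] M [0.08 0.7  0.77] w 0.010294015497842882 q7 0.6164140819841014
```

There's a 0.77 N·m reaction, so it is at the stop. Releasing the key.

Call:
{"api": "carry_out", "payload": {
  "moves": [
    [[0, 0, 0], 0, 200],
    [[0, 0, 0], 0, 145],
    [[0, 0, 0], 0, 145],
    [[0, 0, 0], 0, 145],
    [[0, 0, 0], 0, 145],
    [[0, 0, -5], 0, 145],
    [[0, 0, -10], 0, 145],
    [[0, 0, -15], 0, 145]
  ]
}}

```text
time_s: 14.6
tcp_pos: [0.6021, -0.0672, 0.2965]
tcp_rot: [[0.999, 0.016, -0.033], [0.016, -1.0, 0.006], [-0.033, -0.006, -0.999]]
contact_force: [0.0, -0.8, 0.1]
width: 0.0392
```

Call:
{"api": "carry_out", "payload": {
  "moves": [
    [[0, 0, -20], 0, 145],
    [[0, 0, -25], 0, 145],
    [[0, 0, -25], 0, 145],
    [[0, 0, -20], 0, 100],
    [[0, 0, 0], 0, 80],
    [[0, 0, 0], 0, 80],
    [[0, 0, 0], 0, 80],
    [[0, 0, 0], 0, 80]
  ]
}}

```text
time_s: 15.27
tcp_pos: [0.6052, -0.0697, 0.4018]
tcp_rot: [[1.0, 0.015, -0.022], [0.015, -1.0, 0.006], [-0.022, -0.007, -1.0]]
contact_force: [-0.7, -0.9, -0.4]
width: 0.0632
```

```bash
python3 - <<'E'
from st import *
print(R.round(3).tolist(),s['joint_positions'])
c=cap('wrist'); cv2.imwrite('pics/w7.png',c['pixels'][:,:,::-1])
t=cap('top'); 
a=t['pixels'][155:215,225:315]; a=cv2.resize(a,None,fx=5,fy=5,interpolation=cv2.INTER_CUBIC)
b=cv2.resize(c['pixels'],(450,338)); cv2.imwrite('pics/mix7.png',np.vstack([a,b])[:,:,::-1])
for ar,ce,r in blobs(t,(20,120,90),(35,255,255),8,(270,165,310,205)): print(ar,ce,onz(t,*ce,.11))
E
```

```text
15.2667 p [ 0.6052 -0.0697  0.4018] tip [ 0.6001 -0.0664  0.1799] need tool mm [-5.9 -0.8  0.1] yaw y -1.556 z [-0.022   0.0063 -0.9997] F [-0.7 -0.9 -0.4] M [-0.04  0.03 -0.05] w 0.06318701611181272 q7 0.5165411386345891
[[1.0, 0.015, -0.022], [0.015, -1.0, 0.006], [-0.022, -0.007, -1.0]] [-0.63008927  0.55441081  0.97169133  1.74812223 -0.50034492  1.13508641
  0.51654114]
```

View pics/mix7.png

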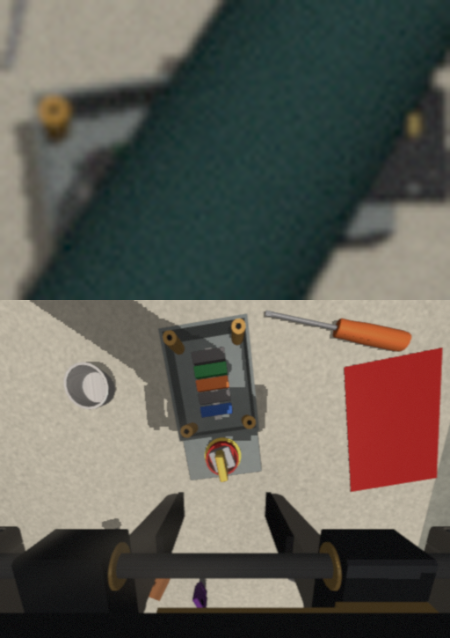

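The lower panel (wrist) shows the key standing in the switch at (222,465), and all four brass bosses are visible. The upper panel (top) is blocked by the arm. I'll measure the key angle and refine the box pose from this same wrist view.

```bash
python3 - <<'E'
from geo import *
c=cap('wrist'); g=cv2.cvtColor(c['pixels'],cv2.COLOR_RGB2GRAY)
o=np.array([.57807,.03524]);th=.1588; M=np.array([[np.cos(th),-np.sin(th)],[np.sin(th),np.cos(th)]])
pts=[]
for a in TH:
    u,v=proj(c,[*(o+M@a),.06]); r=9; x0,y0=int(round(u))-r,int(round(v))-r
    h=c['hsv'][y0:y0+2*r+1,x0:x0+2*r+1]; k=np.zeros(h.shape[:2],np.uint8); cv2.circle(k,(r,r),5,1,-1)
    w=np.clip(75-h[:,:,2].astype(float),0,None)*k
    ys,xs=np.mgrid[0:2*r+1,0:2*r+1]; q=(x0+(w*xs).sum()/w.sum(),y0+(w*ys).sum()/w.sum())
    print(np.round((u,v),1),np.round(q,1),w.sum()); pts.append(onz(c,*q,.06))
t2,o2,M2,res=fitbox(pts,[0,1,2,3]); print(t2,o2,(res*1e3).round(2).tolist(), 'switch',o2+M2@[0,-.102])
for ar,ce,r in blobs(c,(20,120,60),(35,255,255),30,(220,170,290,240)):
    print('key',ar,ce,[onz(c,*q,.112)[:2].round(4).tolist() for q in cv2.boxPoints(r)])
save(c,'w8.png',(170,80,330,240),4)
E
```

```text
[271.3  28.3] [271.3  28.9] 522.0
[192.4  41.6] [192.5  42.1] 1285.0
[212.  148.6] [211.9 148.9] 596.0
[283.8 138.2] [283.7 138.8] 823.0
0.15741254887145215 [0.57804076 0.03467888] [[-0.02, 0.02], [0.01, -0.03], [-0.03, 0.05], [0.05, -0.04]] switch [ 0.59403061 -0.06606001]
key 323 [251.99690402 188.24767802] [[0.5859, -0.0465], [0.5957, -0.0442], [0.6039, -0.0806], [0.5938, -0.0831]]
key 31 [271.83870968 174.67741935] [[0.6118, -0.0439], [0.6151, -0.043], [0.6186, -0.0554], [0.6153, -0.0563]]
```

View pics/w8.png

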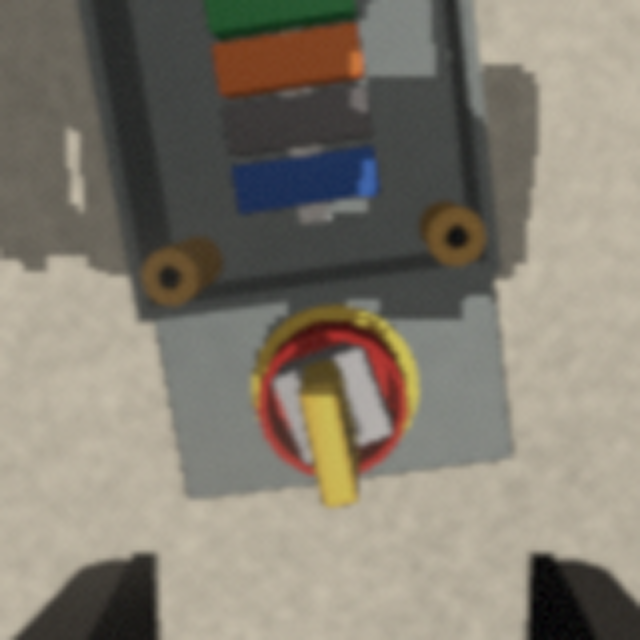

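The key bow's yaw is -1.36, i.e. at the stop plus play. The steel edge tilt of about 0.32 rad implies a switch angle of about 1.35–1.4, and the box fit residual is under 0.1 mm. Next, the cover.

Call:
{"api": "carry_out", "payload": {
  "moves": [
    [[-8, -20, 0], 0, 80],
    [[-15, -38, 0], 0, 80],
    [[-15, -38, 0], 0, 80],
    [[-15, -38, 0], 0, 80],
    [[-15, -38, 0], 0, 80],
    [[-15, -38, 0], 0, 80],
    [[-15, -38, 0], 0, 80],
    [[-15, -38, 0], 0, 80]
  ]
}}

```text
time_s: 16.08
tcp_pos: [0.4871, 0.213, 0.399]
tcp_rot: [[1.0, -0.008, -0.029], [-0.008, -1.0, -0.006], [-0.029, 0.006, -1.0]]
contact_force: [0.8, 0.5, -0.4]
width: 0.0634
```

Call:
{"api": "carry_out", "payload": {
  "moves": [
    [[-8, -20, 0], 0.06, 80],
    [[-8, -20, 0], 0.08, 80],
    [[-3, -10, 0], 0.08, 80],
    [[0, 0, 0], 0.04, 80],
    [[0, 0, 0], 0, 80],
    [[0, 0, 0], 0, 80],
    [[0, 0, 0], 0, 80],
    [[0, 0, 0], 0, 80]
  ]
}}

```text
time_s: 16.75
tcp_pos: [0.4631, 0.2781, 0.3937]
tcp_rot: [[0.966, -0.254, -0.038], [-0.255, -0.967, -0.012], [-0.033, 0.021, -0.999]]
contact_force: [0.2, 0.2, -0.3]
width: 0.0631
```

```bash
python3 - <<'E'
from geo import *
s=env.get_state(); p=np.array(s['tcp_pos']);R=np.array(s['tcp_rot']); print(s['time_s'],p,R.round(3).tolist(),s['width'])
c=cap('wrist'); save(c,'w9.png',s=1.2)
for n,lo,hi,z,a in(('blue',(95,120,30),(128,255,255),.005,300),):
  for ar,ce,r in blobs(c,lo,hi,a): print(n,ar,ce.round(1),[onz(c,*q,z)[:2].round(4).tolist() for q in cv2.boxPoints(r)])
E
```

```text
16.75 [0.46310092 0.27812475 0.39369581] [[0.966, -0.254, -0.038], [-0.255, -0.967, -0.012], [-0.033, 0.021, -0.999]] 0.06306244499572745
blue 6560 [266.2 156.6] [[0.3925, 0.2347], [0.4317, 0.3669], [0.5338, 0.3401], [0.5064, 0.2063]]
```

View pics/w9.png

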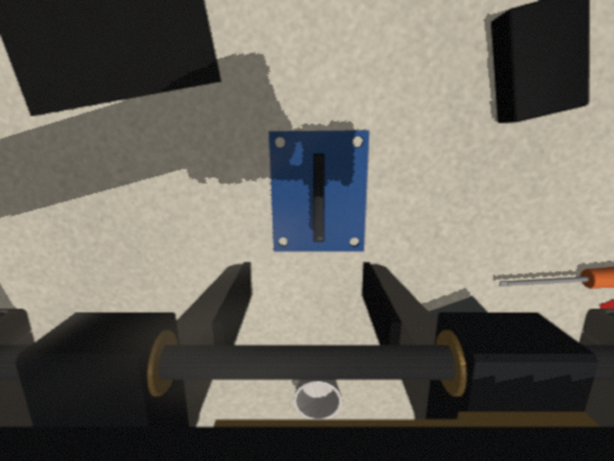

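The cover is straight ahead with its handle bar at (318,197) and holes at (280,142), (358,141), (283,241) and (354,241). Computing its pose.

```bash
cat > cov.py <<'E'
from geo import *
def holes(c,px,z,r=6,thr=None):
    out=[]
    for u,v in px:
        x0,y0=int(round(u))-r,int(round(v))-r; h=c['hsv'][y0:y0+2*r+1,x0:x0+2*r+1]
        m=((h[:,:,1]<110)).astype(np.uint8); n,l,st,ce=cv2.connectedComponentsWithStats(m)
        if n<2: print('none',u,v);continue
        i=1+np.argmin([np.hypot(*(ce[j]-r)) for j in range(1,n)]); out.append(onz(c,x0+ce[i][0],y0+ce[i][1],z)); print(st[i,4],ce[i]-r)
    return out
E
python3 - <<'E'
from cov import *
s=env.get_state(); p=np.array(s['tcp_pos']);R=np.array(s['tcp_rot']); c=cap('wrist')
px=[(280/1.2,142/1.2),(358/1.2,141/1.2),(354/1.2,241/1.2),(283/1.2,241/1.2)]
P=holes(c,px,.005); print(np.round(P,4))
for idx in([1,0,3,2],[2,1,0,3],[0,1,2,3],[1,2,3,0],[3,0,1,2],[2,3,0,1]):
    th,o,M,res=fitbox(P,idx)
    if abs(res).max()<.004: print(idx,th,o,(res*1e3).round(2).tolist())
d=np.array([*o,.034])-(p+.171*R[:,2]); print('o',o,'need tool mm',(R.T@d*1e3).round(1),np.arctan2(R[1,0],R[0,0]))
E
```

```text
86 [-0.20930233  0.25581395]
83 [-0.65060241 -0.69879518]
62 [-0.22580645 -0.4516129 ]
81 [-0.88888889 -0.16049383]
[[0.4385 0.3529 0.005 ]
 [0.521  0.3326 0.005 ]
 [0.4932 0.2211 0.005 ]
 [0.4099 0.2415 0.005 ]]
[1, 0, 3, 2] -0.24527356772575737 [0.46564406 0.28705195] [[0.49, -0.81], [-0.48, -0.26], [-0.05, 0.77], [0.04, 0.3]]
o [0.46564406 0.28705195] need tool mm [ 12.1 -16.9 188.3] -0.25840363960051266
```

Call:
{"api": "carry_out", "payload": {
  "moves": [
    [[6, -8, 0], -0.013, 80],
    [[6, -8, 0], 0, 80],
    [[0, 0, 15], 0, 80],
    [[0, 0, 25], 0, 80],
    [[0, 0, 25], 0, 80],
    [[0, 0, 25], 0, 80],
    [[0, 0, 10], 0, 80],
    [[0, 0, 0], 0, 80]
  ]
}}

```text
time_s: 17.52
tcp_pos: [0.4833, 0.2923, 0.291]
tcp_rot: [[0.97, -0.241, -0.031], [-0.241, -0.97, -0.005], [-0.029, 0.012, -1.0]]
contact_force: [0.5, 0.7, 0.3]
width: 0.063
```

```bash
cat > sc.py <<'E'
from cov import *
s=env.get_state(); p=np.array(s['tcp_pos']);R=np.array(s['tcp_rot']); g=p+.171*R[:,2]
d=np.array([.4656,.2870,.034])-g; print(s['time_s'],'g',g.round(4),'need tool mm',(R.T@d*1e3).round(1),'yawx',np.arctan2(R[1,0],R[0,0]),'z',R[:,2].round(4),'F',np.round(s['contact_force'],1),s['width'],np.round(s['joint_positions'],2))
E
python3 sc.py
```

```text
17.5167 g [0.478  0.2915 0.1201] need tool mm [-8.5  6.3 86.5] yawx -0.24394407267602822 z [-0.031  -0.0047 -0.9995] F [0.5 0.7 0.3] 0.06303055004461658 [-1.29  0.65  0.94  1.94 -0.66  0.93 -0.26]
```

Call:
{"api": "carry_out", "payload": {
  "moves": [
    [[-4, 3, 0], 0, 80],
    [[-4, 3, 0], 0, 80],
    [[0, 0, 10], 0, 80],
    [[0, 0, 15], 0, 80],
    [[0, 0, 15], 0, 80],
    [[0, 0, 10], 0, 80],
    [[0, 0, 0], 0, 80],
    [[0, 0, 0], 0, 80]
  ]
}}

```text
time_s: 18.18
tcp_pos: [0.4741, 0.2891, 0.2413]
tcp_rot: [[0.97, -0.241, -0.025], [-0.241, -0.971, 0.001], [-0.025, 0.005, -1.0]]
contact_force: [-0.5, -0.1, 0.2]
width: 0.0629
```

```bash
python3 sc.py
```

```text
18.1833 g [0.4698 0.2892 0.0703] need tool mm [-2.6  3.  36.4] yawx -0.24313981688954206 z [-2.510e-02  8.000e-04 -9.997e-01] F [-0.5 -0.1  0.2] 0.06288057617556045 [-1.25  0.7   0.86  1.98 -0.74  0.84 -0.2 ]
```

Call:
{"api": "carry_out", "payload": {
  "moves": [
    [[-2, 3, 6], 0, 80],
    [[0, 0, 8], 0, 80],
    [[0, 0, 8], 0, 80],
    [[0, 0, 8], 0, 80],
    [[0, 0, 4], 0, 80],
    [[0, 0, 0], 0, 80],
    [[0, 0, 0], 0, 80],
    [[0, 0, 0], 0, 80]
  ]
}}

```text
time_s: 18.85
tcp_pos: [0.4708, 0.2866, 0.2044]
tcp_rot: [[0.97, -0.241, -0.024], [-0.241, -0.971, 0.002], [-0.024, 0.004, -1.0]]
contact_force: [0.4, -0.4, 0.4]
width: 0.063
```

```bash
python3 sc.py
```

```text
18.85 g [0.4667 0.2869 0.0335] need tool mm [-1.1  0.2 -0.5] yawx -0.243151880013586 z [-0.0239  0.0016 -0.9997] F [ 0.4 -0.4  0.4] 0.06295023288215748 [-1.21  0.75  0.81  2.   -0.8   0.77 -0.15]
```

Call:
{"api": "carry_out", "payload": {
  "moves": [
    [[-1, 0, 0], 0, 150],
    [[0, 0, 0], 0, 220],
    [[0, 0, 0], 0, 255],
    [[0, 0, 0], 0, 255],
    [[0, 0, 0], 0, 255],
    [[0, 0, 0], 0, 255],
    [[0, 0, 0], 0, 255],
    [[0, 0, 0], 0, 255]
  ]
}}

```text
time_s: 19.52
tcp_pos: [0.4702, 0.2873, 0.2058]
tcp_rot: [[0.97, -0.24, -0.022], [-0.24, -0.971, 0.003], [-0.022, 0.002, -1.0]]
contact_force: [-2.7, 0.6, 1.2]
width: 0.012
```

```bash
python3 sc.py
```

```text
19.5167 g [0.4664 0.2879 0.0348] need tool mm [-0.6  1.   0.8] yawx -0.242873008450163 z [-0.0219  0.0034 -0.9998] F [-2.7  0.6  1.2] 0.012015470242152848 [-1.21  0.74  0.81  2.   -0.8   0.77 -0.15]
```

Call:
{"api": "carry_out", "payload": {
  "moves": [
    [[0, 0, -10], 0, 255],
    [[0, 0, -15], 0, 255],
    [[0, 0, -20], 0, 255],
    [[0, 0, -20], 0, 255],
    [[0, 0, -25], 0, 255],
    [[0, 0, -25], 0, 255],
    [[0, 0, -15], 0, 255],
    [[0, 0, 0], 0, 255]
  ]
}}

```text
time_s: 20.18
tcp_pos: [0.4712, 0.2851, 0.3408]
tcp_rot: [[0.97, -0.243, -0.03], [-0.243, -0.97, -0.004], [-0.029, 0.011, -1.0]]
contact_force: [0.3, 0.2, -2.7]
width: 0.0118
```

```bash
cat > sb.py <<'E'
from cov import *
BO=np.array([.57804,.0348]);TB=.1576
s=env.get_state(); p=np.array(s['tcp_pos']);R=np.array(s['tcp_rot']); g=p+.171*R[:,2]
d=np.array([*BO,.109])-g; print(s['time_s'],'g',g.round(4),'need tool mm',(R.T@d*1e3).round(1),'spin',round(np.arctan2(R[1,0],R[0,0])-TB,3),'z',R[:,2].round(4),'F',np.round(s['contact_force'],1),'M',np.round(s['torque'],2),s['width'],np.round(s['joint_positions'],2))
E
python3 sb.py
```

```text
20.1833 g [0.466  0.2844 0.1699] need tool mm [171.1 214.3  58.4] spin -0.403 z [-0.0305 -0.0037 -0.9995] F [ 0.3  0.2 -2.7] M [-0.04 -0.02  0.01] 0.01177370344751718 [-1.36  0.56  1.02  1.94 -0.58  1.   -0.31]
```

Call:
{"api": "carry_out", "payload": {
  "moves": [
    [[8, 10, 0], 0, 255],
    [[16, 20, 0], 0, 255],
    [[20, 25, 0], 0, 255],
    [[20, 25, 0], 0, 255],
    [[20, 25, 0], 0, 255],
    [[20, 25, 0], 0, 255],
    [[14, 18, 0], 0, 255],
    [[6, 8, 0], 0, 255]
  ]
}}

```text
time_s: 20.85
tcp_pos: [0.5531, 0.0946, 0.3305]
tcp_rot: [[0.971, -0.234, -0.042], [-0.235, -0.972, -0.009], [-0.039, 0.019, -0.999]]
contact_force: [-0.5, 0.2, -3.1]
width: 0.0117
```

Call:
{"api": "carry_out", "payload": {
  "moves": [
    [[0, 0, 0], -0.04, 255],
    [[0, 0, 0], -0.06, 255],
    [[0, 0, 0], -0.06, 255],
    [[0, 0, 0], -0.06, 255],
    [[0, 0, 0], -0.06, 255],
    [[0, 0, 0], -0.04, 255],
    [[0, 0, 0], 0, 255],
    [[0, 0, 0], 0, 255]
  ]
}}

```text
time_s: 21.52
tcp_pos: [0.5495, 0.0777, 0.3198]
tcp_rot: [[0.995, 0.078, -0.059], [0.077, -0.997, -0.02], [-0.061, 0.015, -0.998]]
contact_force: [-0.8, -0.8, -2.6]
width: 0.0116
```

```bash
python3 sb.py
```

```text
21.5167 g [0.5394 0.0743 0.1492] need tool mm [37.9 41.7 38.6] spin -0.081 z [-0.0593 -0.0201 -0.998 ] F [-0.8 -0.8 -2.6] M [-0.07 -0.02  0.01] 0.011639419571225738 [-0.88  0.56  0.9   1.93 -0.51  0.97  0.35]
```

Call:
{"api": "carry_out", "payload": {
  "moves": [
    [[8, 9, 0], -0.04, 255],
    [[12, 13, 0], -0.04, 255],
    [[10, 11, 0], 0, 255],
    [[4, 4, 0], 0, 255],
    [[0, 0, 0], 0, 255],
    [[0, 0, 0], 0, 255],
    [[0, 0, 0], 0, 255],
    [[0, 0, 0], 0, 255]
  ]
}}

```text
time_s: 22.18
tcp_pos: [0.5857, 0.0428, 0.3128]
tcp_rot: [[0.986, 0.153, -0.07], [0.152, -0.988, -0.022], [-0.073, 0.011, -0.997]]
contact_force: [-0.6, 0.4, -4.0]
width: 0.0118
```

```bash
cat > fin.py <<'E'
from cov import *
from scipy.spatial.transform import Rotation as Ro
BO=np.array([.57804,.0348]);TB=.1576; MB=Ro.from_euler('z',TB).as_matrix()
H=np.c_[TH,np.zeros(4)]
R0=np.array([[.970,-.2405,-.0219],[-.2405,-.9706,.0034],[-.0221,.002,-.9998]]);u,_,v=np.linalg.svd(R0);R0=u@v
p0=np.array([.4702,.2873,.2058]); C0=Ro.from_euler('z',-.2445).as_matrix(); o0=np.array([.4656,.2870,0])
HT=(R0.T@((C0@H.T).T+o0-p0).T).T   # cover holes in tool frame
s=env.get_state(); p=np.array(s['tcp_pos']);R=np.array(s['tcp_rot'])
HW=(R@HT.T).T+p; HB=(MB.T@(HW-[*BO,0]).T).T
def report(HB,tag):
    e=HB[:,:2]-TH; t=np.r_[-e.mean(0),.075-HB[:,2].mean()]
    dth=np.mean((TH[:,0]*e[:,1]-TH[:,1]*e[:,0])/(TH**2).sum(1))
    print(tag,'err mm',(e*1e3).round(1).tolist(),'z',(HB[:,2]*1e3).round(1),'need tool',(R.T@MB@t*1e3).round(1),'spin',round(dth,4))
report(HB,'kin')
print(s['time_s'],p,'z',R[:,2].round(4),'F',np.round(s['contact_force'],1),s['width'])
E
python3 - <<'E'
from fin import *
c=cap('wrist'); np.save('w10.npy',c['pixels']); top=HT+np.array([0,0,-.005])
for i in range(4):
    u,v=proj(c,p+R@top[i]); a,b=proj(c,[*(BO+(MB@H[i])[:2]),.06]); print(i,'cover hole px',round(u,1),round(v,1),'thread px',round(a,1),round(b,1))
h=c['hsv']
for i in range(4):
    u,v=map(int,np.round(proj(c,p+R@top[i])))
    if 12<u<500 and 12<v<372:
        print(i)
        for r in range(v-14,v+15,2): print(''.join('B' if x[1]>110 and 95<x[0]<130 else 'b' if 8<x[0]<35 and x[1]>90 else '#' if x[2]<55 else '.' for x in h[r,u-16:u+17]))
E
```

```text
kin err mm [[-5.7, 3.2], [-5.6, 3.7], [-6.2, 3.7], [-6.3, 3.2]] z [104.8 109.1 110.2 105.9] need tool [ 8.3  3.  32. ] spin -0.0057
22.1833 [0.58573526 0.04277337 0.31277852] z [-0.07   -0.0222 -0.9973] F [-0.6  0.4 -4. ] 0.011840582090539188
0 cover hole px 321.2 145.9 thread px 317.8 143.3
1 cover hole px 191.9 145.1 thread px 216.9 142.8
2 cover hole px 200.8 294.6 thread px 221.9 262.2
3 cover hole px 310.9 296.5 thread px 310.3 265.4
0
BBBBBBBBBBBBBBBBBBBBBBBBBBBBBBBBB
BBBBBBBBBBBBBBBBBBBBBBBBBBBBBBBBB
BBBBBBBBBBBBBBBBBBBBBBBBBBBBBBBBB
BBBBBBBBBBBB....b...BBBBBBBBBBBBB
BBBBBBBBB...bbbbbbbbb..BBBBBBBBBB
BBBBBBBB..######bbbbbbb.BBBBBBBBB
BBBBBBB..bb#####bbbbbbb.BBBBBBBBB
BBBBBBB.bbbb##bbbbbbbbb.BBBBBBBBB
BBBBBB..bbbbbbbbbbbbbbb.BBBBBBBBB
BBBBBBB..bbbbbbbbbbbbb.BBBBBBBBBB
BBBBBBBB..bbbbbbbbb..BBBBBBBBBBBB
BBBBBBBBBBBB......BBBBBBBBBBBBBB.
BBBBBBBBBBBBBBBBBBBBBBBBBBBBBBBB.
BBBBBBBBBBBBBBBBBBBBBBBBBBBBBBBB.
BBBBBBBBBBBBBBBBBBBBBBBBBBBBBBBB.
1
BBBBBBBBBBBBBBBBBBBBBBBBBBBBBBBBB
BBBBBBBBBBBBBBBBBBBBBBBBBBBBBBBBB
BBBBBBBBBBBBBBBBBBBBBBBBBBBBBBBBB
BBBBBBBBBBBBB........BBBBBBBBBBBB
BBBBBBB
[... 690 characters left out ...]
##################
#################################
#################################
#################################
#################################
#################################
3
#################################
#################################
#################################
#################################
#################################
#################################
#################################
#################################
#################################
#################################
#################################
#################################
#################################
#################################
#################################
```

The kinematic prediction of the cover's holes matches the wrist image to about 1 px, so the cover has not slipped. Correct sideways, then lower.

Call:
{"api": "carry_out", "payload": {
  "moves": [
    [[3, 1, 0], -0.006, 255],
    [[3, 1, 0], 0, 255],
    [[2, 1, 0], 0, 255],
    [[0, 0, 4], 0, 255],
    [[0, 0, 5], 0, 255],
    [[0, 0, 4], 0, 255],
    [[0, 0, 0], 0, 255],
    [[0, 0, 0], 0, 255]
  ]
}}

```text
time_s: 22.9
tcp_pos: [0.5932, 0.0429, 0.2977]
tcp_rot: [[0.984, 0.163, -0.071], [0.162, -0.987, -0.021], [-0.073, 0.009, -0.997]]
contact_force: [0.1, -0.0, -3.3]
width: 0.0113
```

```bash
python3 fin.py
```

```text
kin err mm [[1.1, 2.8], [1.2, 2.5], [1.7, 2.5], [1.6, 2.8]] z [89.8 94.1 95.  90.6] need tool [-0.1  2.5 17.5] spin 0.0042
22.9 [0.59320017 0.04293489 0.29767106] z [-0.0706 -0.021  -0.9973] F [ 0.1 -0.  -3.3] 0.011302892983633874
```

Call:
{"api": "carry_out", "payload": {
  "moves": [
    [[0, 1, 3], 0, 255],
    [[0, 1, 3], 0.004, 255],
    [[0, 0, 4], 0, 255],
    [[0, 0, 3], 0, 255],
    [[0, 0, 2], 0, 255],
    [[0, 0, 0], 0, 255],
    [[0, 0, 0], 0, 255],
    [[0, 0, 0], 0, 255]
  ]
}}

```text
time_s: 23.57
tcp_pos: [0.5922, 0.0402, 0.2807]
tcp_rot: [[0.985, 0.158, -0.071], [0.157, -0.987, -0.021], [-0.074, 0.01, -0.997]]
contact_force: [0.5, 0.4, -3.0]
width: 0.0119
```

```bash
cat > chk.py <<'E'
from fin import *
c=cap('wrist'); top=HT+np.array([0,0,-.005]); print('box-frame hole estimate from image:')
for i in (0,1):
    P3=p+R@top[i]; u,v=proj(c,P3); r=14; x0,y0=int(round(u))-r,int(round(v))-r
    h=c['hsv'][y0:y0+2*r+1,x0:x0+2*r+1]; m=(~((h[:,:,1]>110)&(h[:,:,0]>95)&(h[:,:,0]<130))).astype(np.uint8)
    n,l,st,ce=cv2.connectedComponentsWithStats(m); j=l[r,r]; print(i,st[j].tolist(),'px off',(ce[j]+[x0,y0]-[u,v]).round(2),'mm',((onz(c,*(ce[j]+[x0,y0]),P3[2])-P3)*1e3).round(2))
E
python3 chk.py
```

```text
kin err mm [[-0.3, 0.0], [-0.2, 0.1], [-0.2, 0.1], [-0.3, 0.0]] z [72.8 77.2 78.1 73.7] need tool [0.3 0.1 0.4] spin -0.0007
23.5667 [0.59217521 0.04016215 0.28073524] z [-0.0714 -0.0213 -0.9972] F [ 0.5  0.4 -3. ] 0.011929081717874242
box-frame hole estimate from image:
0 [4, 5, 18, 18, 232] px off [-1.25 -0.15] mm [-0.83 -0.04  0.  ]
1 [7, 6, 17, 18, 240] px off [0.81 0.35] mm [ 0.56 -0.14  0.  ]
```

The holes are within 0.3 mm by kinematics and about 1 mm by image. I'll check that it's steady and that the key is still in place, then hand in.

Call:
{"api": "carry_out", "payload": {
  "moves": [
    [[0, 0, 0], 0, 255],
    [[0, 0, 0], 0, 255],
    [[0, 0, 0], 0, 255],
    [[0, 0, 0], 0, 255],
    [[0, 0, 0], 0, 255],
    [[0, 0, 0], 0, 255],
    [[0, 0, 0], 0, 255],
    [[0, 0, 0], 0, 255]
  ]
}}

```text
time_s: 24.28
tcp_pos: [0.5925, 0.0404, 0.2815]
tcp_rot: [[0.985, 0.158, -0.07], [0.157, -0.987, -0.021], [-0.072, 0.009, -0.997]]
contact_force: [0.2, -0.6, -4.1]
width: 0.0113
```

```bash
python3 - <<'E'
from fin import *
print('dq',np.abs(s['dq']).max(),'M',np.round(s['torque'],2))
c=cap('side'); print('exp key px',np.round(proj(c,[.594,-.066,.095]),1),'bow top/bottom',np.round(proj(c,[.594,-.066,.112])[1],1),np.round(proj(c,[.594,-.066,.078])[1],1))
for ar,ce,r in blobs(c,(18,110,50),(36,255,255),8,(250,180,310,225)): print(ar,ce,r)
e=np.array(s['tcp_pos']); 
if np.abs(HB[:,:2]-TH).max()<.0025 and 68<HB[:,2].min()*1e3 and HB[:,2].max()<.085: print('OK')
E
```

```text
kin err mm [[0.3, 0.3], [0.5, 0.3], [0.4, 0.3], [0.3, 0.3]] z [73.6 77.9 78.8 74.5] need tool [-0.3  0.3  1.2] spin -0.0002
24.2833 [0.59247934 0.04036469 0.28150483] z [-0.07   -0.0208 -0.9973] F [ 0.2 -0.6 -4.1] 0.01134288739147091
dq 0.0018110584541364421 M [-0.06 -0.11  0.05]
exp key px [279.8 196.8] bow top/bottom 191.6 202.0
114 [280.18421053 198.76315789] ((280.3299865722656, 198.19000244140625), (8.9095458984375, 17.5362491607666), 8.130102157592773)
42 [278.66666667 215.66666667] ((279.0, 214.5), (7.0, 18.0), 90.0)
OK
```

The cover is still and aligned, and the key sits at its expected home pixel in the side view, about (280,198). Handing in.

```bash
python3 -c "
from workcell import env
print(env.job_done()); s=env.get_state(); print(s['time_s'],s['tcp_pos'],s['contact_force'],s['width'])"
```

```text
the job is handed in; nothing more can be done
None
the job is handed in; nothing more can be done
```

The job is handed in at about 24.3 s of the 72 s allowed. The key is in the switch at its stop and the cover is held over the bay. The hand-in reported no verdict.

- **Key:** I took the yellow key from the stand and pushed it home, with the tip about 21 mm below the slot mouth. I turned it clockwise until the stop pushed back with 0.77 N·m. After release, the key's yaw was -1.36 rad, which is the stop (-1.19) plus the play in the slot. The last side view still showed it in place.
- **Cover alignment:** The gripper holds the cover by its handle, with 12 mm opening and about 3–4 N of weight on the wrist. By kinematics, all four holes are within 0.6 mm of the threads. The wrist camera agreed to within about 1 mm on the two holes it could see. The other two were hidden by the gripper.
- **Cover height and stillness:** The holes are 13.6–18.8 mm above the rim, and the arm was still.
- **Not quite level:** The wrist tilted as the arm moved, and the moves gave no way to correct it. The cover leans about 3°, roughly 5 mm from one corner to the other, which is inside the height limits.
- **Not checked:** I did not re-measure the tripod, pot, screwdriver or power supply at the end. My paths kept clear of them, and I felt no unexpected contact forces.

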